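Open the keepsake box on the sale table

ROBOT

A 6-joint arm with a two-finger parallel gripper is mounted at the origin on the work surface. World frame = base frame: x ahead of the robot, y to its left, z up, the work surface at z = 0. Lengths are in m, angles in rad, forces in N, time in s.
With the tool pointing down it reaches from about 0.375 to 0.9 m from the base axis. Payload 3.1 kg.
Tool frame: the origin (TCP) lies at the very end of the fingers, on their centre line; the grasp point (between the pads) lies ctrl.pinch_z behind it (ctrl.pinch_z is the distance from the TCP to the grasp point, in m); z points along the fingers, x is the direction in which the jaws open and shut, and the axes are right-handed (so a half turn about z gives the same grasp; the last joint's range is limited). The gripper opens to 87 mm and grips with 3 to 60 N. Pads are 19 mm wide; open, the fingers measure 117 mm over their backs; the gripper's body (75 mm by 190 mm) begins 51 mm behind the grasp point.
Start: joints at [1.012, 0.527, 1.433, -0, 1.181, -0.178], TCP at [0.232, 0.58, 0.223] pointing down, gripper open.
Joint ranges: [-3.08, 3.08], [-0.75, 2.2], [0.22, 2.44], [-1.43, 4.57], [0, 2.65], [-2.85, 2.85]. Speed limits (rad/s): [2.79, 2.79, 3.14, 3.14, 3.14, 3.14].

INTERFACE

Orientations are given as a unit quaternion [x, y, z, w].
In Python, from cell import ctrl, read_camera, order gives the robot as it stands. The module is installed in compiled form; this text tells all that it offers.
- The arm moves only by the shell command python3 -m jog 'ROWS' [OPENING] [FORCE]. ROWS is JSON, a list that holds one entry, the list of rows, each a list of 6 numbers: the shift along the world's x, y, z in mm, then the turn, a rotation vector about the world's x, y, z in rad. A call has 1 to 20 rows; each row is the pose to reach, as a shift and turn from the pose commanded when the call began; what a row does not reach only later rows make up. A row lasts 1/8 s, in which the tool goes at most 62.5 mm and 10.7 degrees, less where a joint would pass 70% of its speed; a pose out of reach is approached as far as the arm can. A call with a gripper value outside its range is refused whole. OPENING is the finger opening in mm, from 0 to 87, set as the call begins (- or left out, the last holds). The fingers move at their own pace and stop on an object; FORCE is the grip in N (left out, the last holds). Time passes only in rows, so rows that repeat a pose let the fingers close. It gives the time, the measured TCP pose, the force and the opening at its end, in the units of the state.
- ctrl.read_state(): the state, without advancing time (a new reading comes with each control period).
- read_camera(name): name is "scene" or "side" or "wrist"; returns a dict with "image" (400x640x3 uint8, blue, green, red), "mtx" (3x3 intrinsics, pixels), "origin" and "rotation" of the camera in the world; the wrist camera has in their place "hand_eye" (4x4, takes a point from camera to tool coordinates, whose origin is the TCP and whose axes are the tool frame's). Camera axes: x right, y down, z forward; pixel columns grow to the right and rows downward; lengths in m; the calibration is good to about 2 mm. A picture is of the moment at which its call begins: read the wrist's pose just before it. There is no depth.
- order.close_job(): hands the job in, once; it reports no verdict.
The state is a dict: "time_s": time; "joints": joint angles; "dq": joint speeds; "joint_efforts": joint torques, N m; "tcp_pos": TCP position; "tcp_rot": TCP orientation; "contact_force": force on the tool from outside, world axes, zero at the start; "moment": the same for the moment, N m; "finger_gap": finger opening in m.
Only numpy, scipy, OpenCV 4.12 (cv2) and the standard library are available. Lean on these libraries where they do the work, as an engineer would, in place of code of your own. Each camera call takes 0.05 s, during which the arm holds its last target. There are 200 camera calls.

TASK

Two wooden keepsake boxes stand on the sale table, both shut. On the larger one, press down the brass catch plate that juts out at its front so that the sprung lid pops up, then take the raised lid by its top edge and hold it still for about a second so that it stops swinging, and let go, leaving it standing open. Do not press or push the smaller box.

Things in the scene. Friction and masses are not known exactly. Their poses are not given: they have to be found in the camera images.
- catch_pad (a point): Where to press: on top of the brass plate jutting from the middle of the larger box's front. Plate level, 65 mm front to back, 44 wide, 5 thick, top 64 mm above the table; this point is 71 mm out from the box front, 14 mm short of the plate's end. x points level to the box, y along its width, z up. Rocker: 3 to 4 N sinks it here up to 13 mm, frees the lid after about 9; springs back.
- lid_edge (a point): Middle of the front edge of the larger box's lid, a wooden panel 130 mm hinge to edge, 200 wide, 10 thick; a brass tab 30 mm wide stands 7 mm out from the edge's middle. Box 130 deep, 200 wide, 85 high, fixed; hinge along its back. Shut, this point is 81 mm up, 71 mm past the press point; open, about 205 mm up. x from edge to hinge, y along the edge, z out of the outer face.
- lid (a joint): Opening angle of the larger box's lid, rad: 0 shut, 1.57 upright, stop at 1.9; hinge line 76 mm above the table. Only the catch frees it. A soft spring then throws it open and it swings for some seconds, period about 0.5 s, about its rest angle near 1.45 (leaning slightly towards the catch side).
- small_box: A smaller shut wooden box of the same make (85 mm front to back, 120 wide, 57 high, its own small brass catch at its front), fixed, to be left alone. Origin at the centre of its underside; x from its front (catch) to its back, z up.

How it is judged:
By the outcome, as a careful person would: the job done as asked, in the order asked, and still so for the second after the job is handed in, with the robot touching nothing.
It also fails if it takes over 45 s, if anything falls off the work surface, if the arm or the gripper's body presses on something with over 40 N, if the wrist force passes 120 N, or if a joint passes its speed limit or range.

## Working session

There is one attempt and no reset: what is moved stays moved. The work goes in short steps, Python scripts to look and compute and a shell command to move; the robot and the scene stay as the last step left them, time stands still between calls to the robot, and variables do not carry over. Pictures are saved under pics/ and viewed, about 8 in all and at most 12, crops included, and the job is handed in when it is done.

```bash
mkdir -p pics; cat > h.py <<'E'
import numpy as np, cv2
from cell import ctrl, read_camera, order
from scipy.spatial.transform import Rotation as R
def cam(name):
    s=ctrl.read_state(); c=read_camera(name)
    if name=="wrist":
        Rt=R.from_quat(s["tcp_rot"]).as_matrix(); H=np.array(c["hand_eye"])
        c["rotation"]=Rt@H[:3,:3]; c["origin"]=Rt@H[:3,3]+np.array(s["tcp_pos"])
    return c
def ray(c,px):
    d=np.linalg.inv(c["mtx"])@np.array([px[0],px[1],1.]); return np.array(c["origin"]),np.array(c["rotation"])@d
def onz(c,px,z):
    o,d=ray(c,px); return o+d*(z-o[2])/d[2]
def proj(c,p):
    q=np.array(c["mtx"])@(np.array(c["rotation"]).T@(np.array(p)-c["origin"])); return q[:2]/q[2]
def tri(l):
    A=np.zeros((3,3));b=np.zeros(3)
    for c,px in l:
        o,d=ray(c,px); d=d/np.linalg.norm(d); M=np.eye(3)-np.outer(d,d); A+=M;b+=M@o
    return np.linalg.solve(A,b)
E
python3 - <<'E'
from h import *
import pickle
cs={n:cam(n) for n in("scene","side")}
pickle.dump(cs,open("c0.pkl","wb"))
for n in cs: cv2.imwrite(f"pics/{n}0.png",cs[n]["image"]); print(n,cs[n]["origin"],np.array(cs[n]["rotation"])[:,2])
s=ctrl.read_state(); print(s["time_s"],s["tcp_pos"],s["tcp_rot"],ctrl.pinch_z)
E
```

```text
Traceback (most recent call last):
IndexError: too many indices for array: array is 1-dimensional, but 2 were indexed
```

View pics/scene0.png

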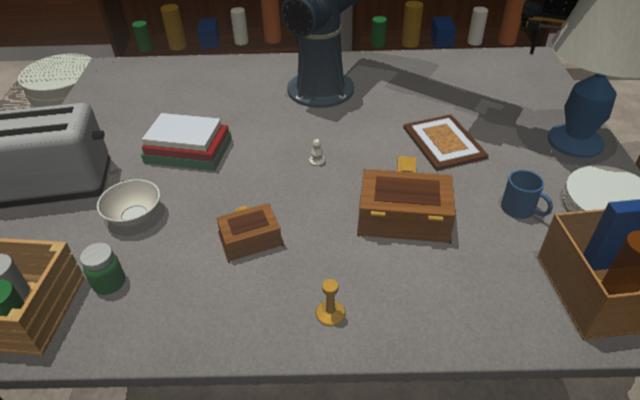

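The scene view faces the robot. The larger box is at about (405,205), with its brass catch on the robot side at (406,163) and its hinges towards the camera. The small box is at (250,230). Rotation seems to be a flat array, so I'll treat it as a quaternion.

```bash
sed -i 's/^def ray/def _fix(c):\n    r=np.array(c["rotation"],float)\n    if r.ndim==1: c["rotation"]=R.from_quat(r).as_matrix() if r.size==4 else (r.reshape(3,3) if r.size==9 else R.from_rotvec(r).as_matrix())\n    return c\ndef ray/; s/^    return c$/    return _fix(c)/' h.py
sed -i '0,/def _fix/!b' h.py; python3 - <<'E'
t=open('h.py').read(); a,b=t.split("def _fix"); b=b.replace("    return _fix(c)","    return c",1); open('h.py','w').write(a+"def _fix"+b)
E
python3 - <<'E'
from h import *
import pickle
r=read_camera("side"); print(r["rotation"])
cs={n:cam(n) for n in("scene","side","wrist")}
pickle.dump(cs,open("c0.pkl","wb"))
for n in cs: cv2.imwrite(f"pics/{n}0.png",cs[n]["image"]); print(n,cs[n]["origin"],np.array(cs[n]["rotation"])[:,2],np.array(cs[n]["mtx"]).tolist())
s=ctrl.read_state(); print(s["time_s"],s["tcp_pos"],s["tcp_rot"],ctrl.pinch_z)
print(proj(cs["scene"],[0,0,0]))
E
```

```text
[ 0.91343112 -0.05192782  0.01461116 -0.40340254]
scene [1.40280449e+00 9.29766311e-04 8.48024504e-01] [-0.74498097 -0.00683575 -0.66705069] [[514.2805924564035, 0.0, 319.4907059775508], [0.0, 514.2805924564035, 186.74661590410383], [0.0, 0.0, 1.0]]
side [ 0.50788684 -0.61421363  0.60905497] [ 0.06858821  0.73544342 -0.6741058 ] [[473.5528158890002, 0.0, 322.5648279114563], [0.0, 473.5528158890002, 204.69078867630117], [0.0, 0.0, 1.0]]
wrist [0.16491134 0.60570807 0.38489915] [ 0.24099776 -0.09852334 -0.9655119 ] [[307.2275756009923, 0.0, 317.3293841163749], [0.0, 307.2275756009923, 198.99077685991284], [0.0, 0.0, 1.0]]
0.3 [0.23154908 0.58025207 0.22220632] [ 8.27866593e-01  5.60924926e-01 -3.30765462e-04  1.49797381e-04] 0.0187
[320.48086832  89.64103498]
```

View pics/side0.png

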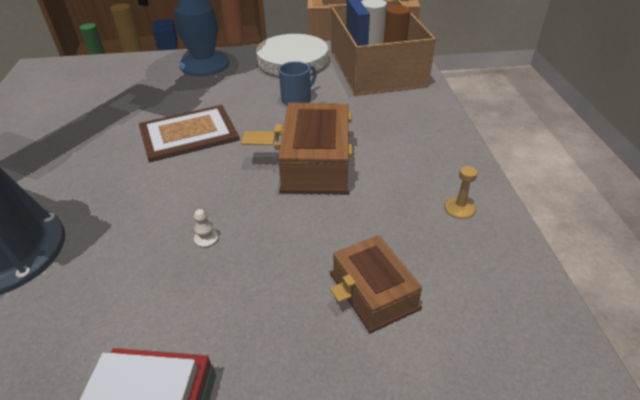

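The side view shows the plate at (243–280, 132–145) and the lid corners near (289,104), (350,104), (349,160) and (281,160). The mug is behind the box at (295,82). Next I'll measure these.

```bash
python3 - <<'E'
from h import *
import pickle
cs=pickle.load(open("c0.pkl","rb"))
for n,(x0,y0,x1,y1) in {"side":(230,95,360,200),"scene":(350,145,465,245)}.items():
    im=cs[n]["image"]; hsv=cv2.cvtColor(im,cv2.COLOR_BGR2HSV)
    print(n,[hsv[p].tolist() for p in ([(138,259),(115,300),(130,315),(175,315)] if n=="side" else [(163,406),(180,370),(190,400),(225,400)])])
    m=cv2.inRange(hsv,(15,130,120),(32,255,255)); mm=np.zeros_like(m); mm[y0:y1,x0:x1]=m[y0:y1,x0:x1]
    k,_=cv2.findContours(mm,0,2)
    for q in k:
        if cv2.contourArea(q)>15: print(cv2.boundingRect(q),cv2.approxPolyDP(q,2,True)[:,0].tolist())
    im=im[y0:y1,x0:x1]; cv2.imwrite(f"pics/{n}_crop.png",cv2.resize(im,None,fx=4,fy=4,interpolation=cv2.INTER_CUBIC))
a=[cv2.imread(f"pics/{n}_crop.png") for n in("side","scene")]
h=max(i.shape[0] for i in a); o=np.vstack([cv2.copyMakeBorder(i,0,0,0,530-i.shape[1],0) for i in a]); cv2.imwrite("pics/crops.png",cv2.resize(o,None,fx=.73,fy=.73)); print(o.shape)
for p in [(289,104),(350,104),(349,160),(281,160)]: print("top",onz(cs["side"],p,.085).round(3))
for p in [(367,171),(453,175),(450,219),(359,216)]: print("sc",onz(cs["scene"],p,.085).round(3))
E
```

```text
side [[19, 143, 182], [11, 124, 99], [10, 120, 91], [13, 120, 85]]
(348, 145, 4, 9) [[348, 145], [350, 153], [351, 146]]
(242, 125, 42, 19) [[283, 127], [276, 125], [274, 133], [246, 132], [242, 142], [271, 143], [274, 133], [282, 133]]
scene [[20, 163, 178], [14, 149, 147], [11, 132, 87], [13, 124, 74]]
(428, 216, 15, 4) [[428, 216], [442, 219], [441, 216]]
(371, 211, 15, 5) [[371, 211], [371, 214], [385, 213]]
(397, 156, 19, 18) [[399, 156], [397, 171], [408, 170], [415, 173], [415, 158]]
(437, 145, 28, 8) [[437, 145], [443, 152], [464, 147]]
(820, 530, 3)
top [0.524 0.285 0.085]
top [0.653 0.268 0.085]
top [0.622 0.072 0.085]
top [0.498 0.088 0.085]
sc [0.5   0.103 0.085]
sc [0.521 0.296 0.085]
sc [0.66  0.261 0.085]
sc [0.645 0.075 0.085]
```

View pics/crops.png

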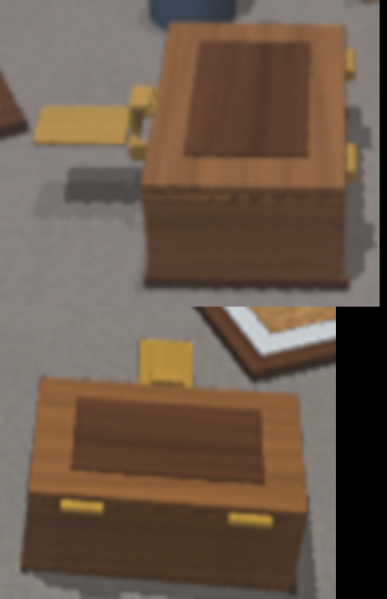

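The crops show the lid outline cleanly: in side (287.5,103), (347.5,104), (349,159), (280,159). The plate's outer edge is side (246,132)–(242,142) and scene (399,156)–(415,157). I'll triangulate these.

```bash
python3 - <<'E'
from h import *
import pickle
cs=pickle.load(open("c0.pkl","rb")); S,C=cs["side"],cs["scene"]
L={}
for n,a,b in [("FL",(287.5,103.2),(452,175.3)),("BL",(347.5,103.6),(454.8,215.7)),("BR",(348.8,159.4),(360.3,208.5)),("FR",(280,158.7),(363.7,169.5)),("pL",(246,131.5),(415.5,157.5)),("pR",(242.5,141),(398.5,156))]:
    L[n]=tri([(S,a),(C,b)]); print(n,L[n].round(4),onz(S,a,.064 if n[0]=="p" else .085).round(4))
d=lambda a,b:np.linalg.norm(L[a]-L[b]).round(3)
print(d("FL","FR"),d("BL","BR"),d("FL","BL"),d("FR","BR"),d("pL","pR"))
w=(L["FL"]-L["FR"]+L["BL"]-L["BR"])[:2]; yw=np.arctan2(w[1],w[0])-np.pi/2; print("yaw",yw)
x=np.array([np.cos(yw),np.sin(yw)]); ctr=(L["FL"]+L["FR"]+L["BL"]+L["BR"])[:2]/4
print("ctr",ctr,"press from ctr",ctr-x*.136,"from plate",(L["pL"]+L["pR"])[:2]/2+x*.014,"edge",ctr-x*.065)
print("small", onz(S,(343,293),.04), onz(S,(376,268),.057))
E
```

```text
FL [0.5206 0.2935 0.0829] [0.5209 0.2886 0.085 ]
BL [0.6488 0.2736 0.0831] [0.6484 0.2699 0.085 ]
BR [0.622  0.0783 0.0829] [0.622  0.0739 0.085 ]
FR [0.496  0.0948 0.0845] [0.4968 0.0921 0.085 ]
pL [0.4295 0.2262 0.063 ] [0.4303 0.2228 0.064 ]
pR [0.4241 0.186  0.0661] [0.4238 0.1892 0.064 ]
0.2 0.197 0.13 0.127 0.041
yaw -0.12984551619203688
ctr [0.57185333 0.18503557] press from ctr [0.43699819 0.20264498] from plate [0.44066895 0.204316  ] edge [0.50740051 0.19345183]
small [ 0.57512328 -0.18973227  0.04      ] [ 0.62881381 -0.16236823  0.057     ]
```

Measurements agree: box 200 x 129 mm, lid top about 84 mm, plate about 64 mm, yaw −0.13. The press point is about (0.439, 0.203). Before moving, I'll check that the vase and mug are clear of the path.

```bash
python3 - <<'E'
from h import *
import pickle
cs=pickle.load(open("c0.pkl","rb")); S,C=cs["side"],cs["scene"]
print("vase base",onz(C,(577,142),0),onz(S,(205,62),0),"vase top",onz(C,(592,80),.15))
print("mug",onz(C,(522,213),0),onz(S,(295,100),0))
s=ctrl.read_state(); print(R.from_quat(s["tcp_rot"]).as_matrix().round(3).tolist())
E
```

```text
vase base [0.29917171 0.68661752 0.        ] [0.29953102 0.69627115 0.        ] vase top [0.23309353 0.70389254 0.15      ]
mug [0.56272796 0.45923183 0.        ] [0.54262302 0.44822753 0.        ]
[[0.371, 0.929, -0.0], [0.929, -0.371, -0.001], [-0.001, -0.0, -1.0]]
```

```bash
python3 -m jog '[[[25,-45,20,0,0,0.04],[50,-90,20,0,0,0.08],[75,-135,20,0,0,0.12],[100,-180,20,0,0,0.16],[125,-225,10,0,0,0.2],[150,-272,0,0,0,0.25],[175,-318,-30,0,0,0.25],[195,-355,-60,0,0,0.25],[207,-377,-90,0,0,0.25],[207,-377,-120,0,0,0.25],[207,-377,-120,0,0,0.25],[207,-377,-120,0,0,0.25]]]' 0 10
```

```text
time_s: 1.8
tcp_pos: [0.4391, 0.2038, 0.1032]
tcp_rot: [0.751, 0.66, 0.0, 0.0]
contact_force: [-0.0, -0.3, 0.7]
finger_gap: 0.0005
```

```bash
python3 - <<'E'
from h import *
o=[]
S=cam("side");W=cam("wrist")
a=S["image"][60:220,180:380]; o=np.hstack([cv2.resize(a,(500,400),interpolation=cv2.INTER_CUBIC),cv2.resize(W["image"][200:400,240:390],(300,400))])
cv2.imwrite("pics/close.png",o)
p=ctrl.read_state()["tcp_pos"]; print(p,proj(W,p),proj(W,[.439,.203,.064]),proj(S,p))
E
```

```text
[0.43942237 0.20404987 0.10379715] [319.63411205 246.02525927] [317.65929964 222.22483991] [247.99579937 119.4820399 ]
```

View pics/close.png

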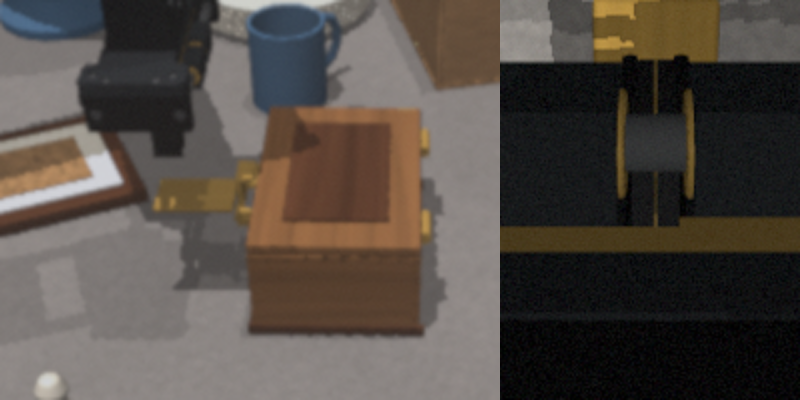

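The closed fingers sit centred over the plate (wrist crop: plate 593–720, finger line 656). Now I'll press.

```bash
python3 -m jog '[[[0,0,-20,0,0,0],[0,0,-35,0,0,0],[0,0,-42,0,0,0],[0,0,-46,0,0,0],[0,0,-49,0,0,0],[0,0,-51,0,0,0],[0,0,-51,0,0,0]]]'; python3 - <<'E'
from h import *
cv2.imwrite("pics/press.png",np.hstack([cam("side")["image"][60:220,180:380],cam("scene")["image"][100:260,300:500]]).repeat(2,0).repeat(2,1))
E
```

```text
time_s: 2.78
tcp_pos: [0.4393, 0.2038, 0.053]
tcp_rot: [0.751, 0.66, 0.001, 0.0]
contact_force: [-2.1, 0.8, 13.5]
finger_gap: 0.0004
```

View pics/press.png

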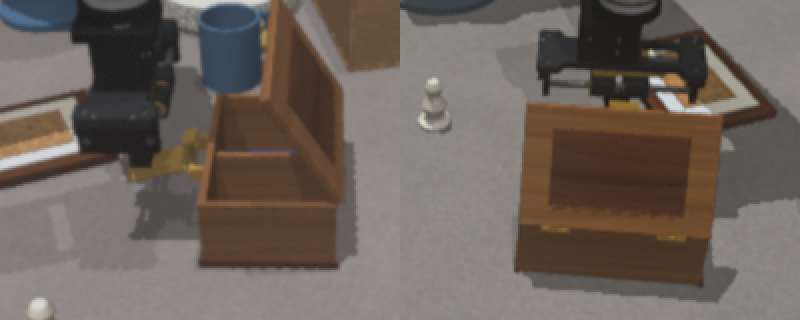

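The lid has popped open. Next I'll compute the turn for the grasp pose: jaws across the lid, tool tilted along it.

```bash
python3 - <<'E'
from h import *
y=np.array([.1295,.9916,0])
for f in (.25,.5,.75,1): print(f,(R.from_rotvec(-.12*f*y)*R.from_rotvec([0,0,-1.571*f])).as_rotvec().round(3))
s=ctrl.read_state(); print(s["time_s"],s["joints"])
E
```

```text
0.25 [ 0.002 -0.03  -0.393]
0.5 [ 0.016 -0.059 -0.785]
0.75 [ 0.042 -0.086 -1.177]
1 [ 0.081 -0.106 -1.569]
2.875 [ 2.03007953e-01  6.34552041e-01  1.91969437e+00  3.71537625e-04
  5.85060829e-01 -1.23832285e+00]
```

```bash
python3 -m jog '[[[0,0,30,0,0,0],[-5,0,85,0,0,0],[-5,0,145,0,0,0],[-5,0,200,0,0,0],[0,0,249,0.001,-0.015,-0.18],[20,-5,259,0.001,-0.026,-0.36],[40,-12,259,0.007,-0.042,-0.54],[60,-18,259,0.013,-0.055,-0.72],[85,-25,259,0.023,-0.068,-0.9],[110,-32,259,0.034,-0.08,-1.08],[135,-40,259,0.05,-0.09,-1.26],[155,-46,255,0.065,-0.098,-1.44],[174,-51,249,0.081,-0.106,-1.569],[174,-51,249,0.081,-0.106,-1.569],[174,-51,249,0.081,-0.106,-1.569],[174,-51,249,0.081,-0.106,-1.569]]]' 60 8; python3 - <<'E'
from h import *
import pickle
L=[]
for i in range(6): L.append((ctrl.read_state()["time_s"],cam("side"),)); 
C=cam("scene"); pickle.dump((L,C),open("c1.pkl","wb"))
a=[cv2.resize(L[i][1]["image"][40:200,240:400],(400,400)) for i in (0,2,4)]
a.append(cv2.resize(C["image"][100:260,320:480],(400,400)))
o=np.vstack([np.hstack(a[:2]),np.hstack(a[2:])]); cv2.imwrite("pics/open.png",cv2.resize(o,(600,600)))
s=ctrl.read_state();print([round(l[0],3) for l in L],s["tcp_pos"],proj(L[0][1],s["tcp_pos"]))
E
```

```text
time_s: 4.88
tcp_pos: [0.612, 0.1527, 0.3009]
tcp_rot: [0.996, -0.064, 0.06, 0.004]
contact_force: [0.5, 0.1, -0.7]
finger_gap: 0.0599
[4.875, 4.925, 4.975, 5.025, 5.075, 5.125] [0.61259168 0.15257451 0.30072893] [338.98051921  25.90071403]
```

View pics/open.png

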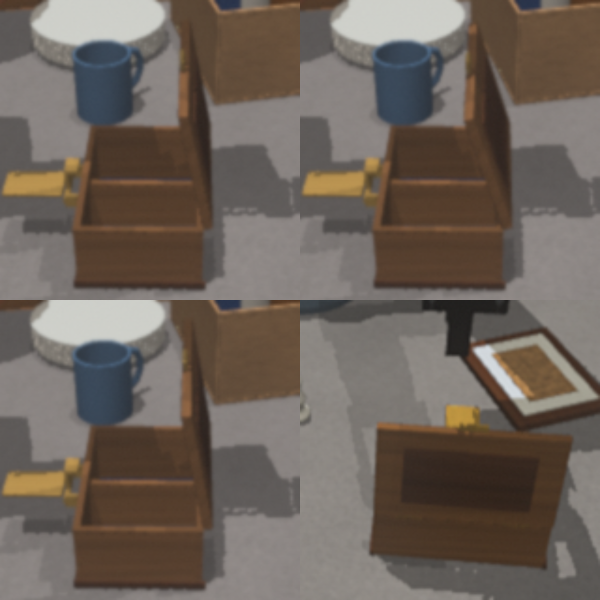

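The lid stands open and still swings slightly: the near end of its top strip in the side view is at about (339,105), then (331,108), then (339,105). I'll turn the strip's outer edge column into lid angle for each frame.

```bash
cat > ang.py <<'E'
from h import *
bx=np.array([.9916,-.1295,0]);by=np.array([.1295,.9916,0]);H=np.array([.638,.177,.076]);Z=np.array([0,0,1.])
def lidpt(t,s,n,w): return H+bx*(-s*np.cos(t)+n*np.sin(t))+Z*(s*np.sin(t)+n*np.cos(t))+by*w
def col(c,t,row):
    a,b=proj(c,lidpt(t,.130,.010,-.1)),proj(c,lidpt(t,.130,.010,.1)); return a[0]+(b[0]-a[0])*(row-a[1])/(b[1]-a[1])
T=np.linspace(.9,1.9,201)
def theta(c,rows=(88,92,96,100)):
    r=[]
    for row in rows:
        l=cv2.cvtColor(c["image"],cv2.COLOR_BGR2HSV)[row].astype(int)
        g=[x for x in range(300,375) if 5<=l[x,0]<=22 and l[x,1]>95 and 5<=l[x+1,0]<=22 and l[x+1,1]>95]
        if g: r.append((g[0],round(float(np.interp(-g[0],[-col(c,t,row) for t in T][::1] if col(c,T[0],row)>col(c,T[-1],row) else [col(c,t,row)*-1 for t in T[::-1]],T if col(c,T[0],row)>col(c,T[-1],row) else T[::-1])),3)))
    return r
E
python3 - <<'E'
from ang import *
import pickle
L,C=pickle.load(open("c1.pkl","rb"))
for t,c in L: print(round(t,3),theta(c))
c=L[0][1]
for t in (1.3,1.45,1.6): print(t,proj(c,lidpt(t,.13,.005,-.1)).round(1),proj(c,lidpt(t,.13,.005,.1)).round(1), proj(C,lidpt(t,.13,.01,-.1)).round(1),proj(C,lidpt(t,.13,.01,.1)).round(1))
E
```

```text
4.875 [(336, 1.289), (336, 1.29), (336, 1.29), (335, 1.277)]
4.925 [(330, 1.206), (330, 1.208), (330, 1.209), (330, 1.21)]
4.975 [(329, 1.192), (329, 1.194), (328, 1.181), (328, 1.183)]
5.025 [(331, 1.22), (331, 1.222), (331, 1.223), (331, 1.224)]
5.075 [(337, 1.303), (337, 1.303), (337, 1.303), (337, 1.303)]
5.125 [(345, 1.41), (345, 1.409), (345, 1.407), (345, 1.406)]
1.3 [333.9 101.4] [334.4  49.6] [362.5 157.9] [464.8 163.8]
1.45 [345.4  99.7] [344.2  48.1] [362.  163.1] [465.9 169.3]
1.6 [357.1  99.6] [354.  48.] [361.4 169.7] [466.8 176.1]
```

The lid swings about ±0.26 rad around 1.45. I'll open the jaws fully, wait, then measure again.

```bash
python3 -m jog '[[[0,0,0,0,0,0],[0,0,0,0,0,0],[0,0,0,0,0,0],[0,0,0,0,0,0],[0,0,0,0,0,0],[0,0,0,0,0,0],[0,0,0,0,0,0],[0,0,0,0,0,0],[0,0,0,0,0,0],[0,0,0,0,0,0],[0,0,0,0,0,0],[0,0,0,0,0,0]]]' 87 8; python3 - <<'E'
from ang import *
for i in range(12):
    t=ctrl.read_state()["time_s"]; c=cam("side"); print(round(t,3),[round(np.mean([q[1] for q in theta(c)]),3)])
s=ctrl.read_state(); M=R.from_quat(s["tcp_rot"]).as_matrix(); print(s["tcp_pos"],M[:,2],M[:,0])
for th in (1.42,1.45,1.48): print(th,"target TCP",lidpt(th,.108,.005,-.028).round(4),"approach",-(lidpt(th,1,0,0)-lidpt(th,0,0,0)).round(3))
E
```

```text
time_s: 6.72
tcp_pos: [0.6127, 0.1524, 0.3005]
tcp_rot: [0.996, -0.065, 0.06, 0.004]
contact_force: [-0.2, -0.7, 0.7]
finger_gap: 0.0869
6.725 [np.float64(1.356)]
6.775 [np.float64(1.395)]
6.825 [np.float64(1.434)]
6.875 [np.float64(1.447)]
6.925 [np.float64(1.447)]
6.975 [np.float64(1.408)]
7.025 [np.float64(1.369)]
7.075 [np.float64(1.33)]
7.125 [np.float64(1.303)]
7.175 [np.float64(1.303)]
7.225 [np.float64(1.33)]
7.275 [np.float64(1.356)]
[0.61265726 0.15248454 0.30053967] [ 0.11875093 -0.01587779 -0.99279712] [ 0.9844218  -0.12868552  0.1198072 ]
1.42 target TCP [0.6232 0.1507 0.1835] approach [ 0.149 -0.019 -0.989]
1.45 target TCP [0.6264 0.1503 0.1838] approach [ 0.119 -0.016 -0.993]
1.48 target TCP [0.6296 0.1499 0.184 ] approach [ 0.09  -0.012 -0.996]
```

My model used the wrong corner. At this angle the strip's left boundary is the inner face, which adds about 0.075 rad. So the rest angle is about 1.45 as stated, with swing now ±0.07 (about 9 mm). I'll descend along the lid line and close gently.

```bash
python3 -m jog '[[[5,-1,-40,0,0,0],[9,-1,-80,0,0,0],[14,-2,-110,0,0,0],[14,-2,-117,0,0,0],[14,-2,-117,0,0,0],[14,-2,-117,0,0,0]]]' 87 8; python3 -m jog '[[[0,0,0,0,0,0],[0,0,0,0,0,0],[0,0,0,0,0,0],[0,0,0,0,0,0],[0,0,0,0,0,0],[0,0,0,0,0,0]]]' 0 8; python3 - <<'E'
from ang import *
S=cam("side");C=cam("scene")
cv2.imwrite("pics/grip.png",np.hstack([cv2.resize(S["image"][40:200,240:400],(400,400)),cv2.resize(C["image"][60:240,330:510],(400,400))]))
print(proj(S,lidpt(1.45,.13,0,-.1)),proj(S,ctrl.read_state()["tcp_pos"]),ctrl.read_state()["finger_gap"])
E
```

```text
time_s: 8.07
tcp_pos: [0.6277, 0.1506, 0.1853]
tcp_rot: [0.996, -0.065, 0.061, 0.004]
contact_force: [0.9, -0.9, 0.8]
finger_gap: 0.087
time_s: 8.82
tcp_pos: [0.6266, 0.1505, 0.1835]
tcp_rot: [0.996, -0.065, 0.06, 0.004]
contact_force: [0.7, -0.5, -0.0]
finger_gap: 0.035
[342.44414459 100.03849558] [346.30659705  90.20968342] 0.026929777956824708
```

View pics/grip.png

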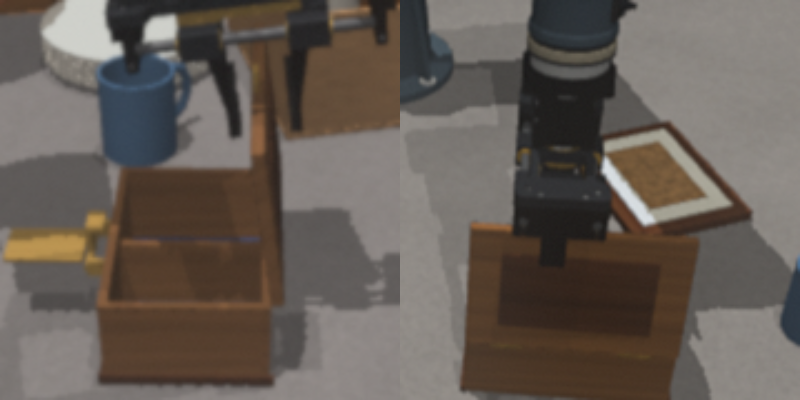

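The fingers straddle the lid (left crop: fingers at 235 and 295, lid between at 252–275), closing but not yet on it. I'll keep closing and hold for well over a second.

```bash
python3 -m jog '[[[0,0,0,0,0,0],[0,0,0,0,0,0],[0,0,0,0,0,0],[0,0,0,0,0,0]]]' 0 8; python3 -m jog '[[[0,0,0,0,0,0],[0,0,0,0,0,0],[0,0,0,0,0,0],[0,0,0,0,0,0],[0,0,0,0,0,0],[0,0,0,0,0,0],[0,0,0,0,0,0],[0,0,0,0,0,0],[0,0,0,0,0,0],[0,0,0,0,0,0],[0,0,0,0,0,0]]]' 0 8
```

```text
time_s: 9.43
tcp_pos: [0.6263, 0.1505, 0.1835]
tcp_rot: [0.996, -0.065, 0.06, 0.004]
contact_force: [-1.1, -0.1, 0.5]
finger_gap: 0.01
time_s: 10.8
tcp_pos: [0.6266, 0.1505, 0.1835]
tcp_rot: [0.996, -0.065, 0.06, 0.004]
contact_force: [-1.2, 0.7, 0.2]
finger_gap: 0.0101
```

The grip reads 10 mm, which is the lid's thickness. It was held about 1.4 s with a side force of about 1 N, so it is near rest. Now I'll release and withdraw along the lid line.

```bash
python3 -m jog '[[[0,0,0,0,0,0],[0,0,0,0,0,0],[0,0,0,0,0,0],[0,0,0,0,0,0],[0,0,0,0,0,0],[0,0,0,0,0,0]]]' 70 8;  python3 -m jog '[[[-2,0,15,0,0,0],[-5,1,40,0,0,0],[-10,1,80,0,0,0],[-14,2,120,0,0,0],[-40,2,150,0,0,0],[-80,2,150,0,0,0],[-80,2,150,0,0,0]]]'; python3 - <<'E'
from ang import *
for i in range(10):
    c=cam("side"); print(round(np.mean([q[1] for q in theta(c)])+.075,3),end=" ")
C=cam("scene"); s=ctrl.read_state(); print(s["time_s"],s["tcp_pos"],s["finger_gap"],s["contact_force"])
cv2.imwrite("pics/end.png",np.hstack([cv2.resize(c["image"][40:200,240:400],(400,400)),cv2.resize(C["image"][60:240,330:510],(400,400))]))
E
```

```text
time_s: 11.55
tcp_pos: [0.6267, 0.1505, 0.1836]
tcp_rot: [0.996, -0.065, 0.06, 0.004]
contact_force: [0.4, 0.3, 0.1]
finger_gap: 0.0624
time_s: 12.42
tcp_pos: [0.5439, 0.1528, 0.3352]
tcp_rot: [0.996, -0.064, 0.06, 0.004]
contact_force: [-0.7, 0.3, 0.2]
finger_gap: 0.07
1.444 1.444 1.444 1.444 1.444 1.444 1.444 1.444 1.444 1.444 12.975 [0.54693431 0.15238398 0.33317663] 0.07038855996301507 [0.1904828  0.75931961 0.52217981]
```

View pics/end.png

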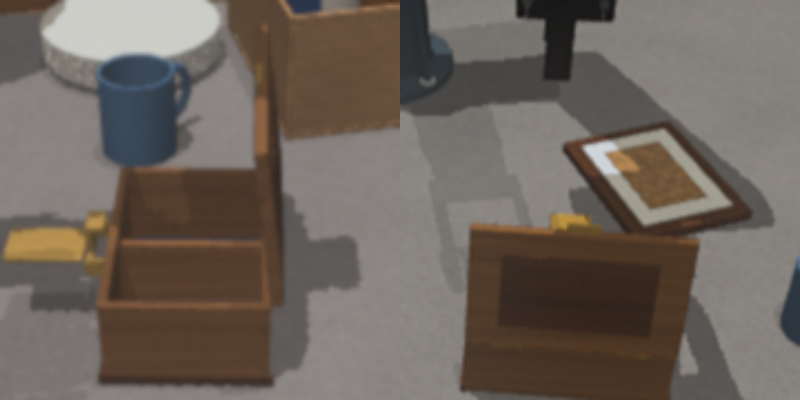

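The lid stands open and still at about 1.44 rad in ten consecutive frames, and the gripper is well clear. Handing in.

```bash
python3 -c "from cell import order; print(order.close_job())"
```

```text
the job is handed in; nothing more can be done
None
```

The larger box's lid is standing open and still, and the job was handed in at about 13 s.

- **Press:** I pushed the catch plate down about 11 mm with closed fingers, reading about 13.5 N at the wrist. That is above the 3 to 4 N quoted for the plate, probably because I pressed close to its stop. The lid popped up.
- **Hold:** I let most of the swing die down, from about ±0.26 to ±0.07 rad. Then I gripped the lid's top edge about 28 mm to one side of the brass tab and held it for about 1.4 s. The fingers read 10 mm, which matches the lid's thickness.
- **Last checks:** After release, ten side-camera frames over 0.5 s all gave a lid angle of about 1.44 rad, with no swing. The gripper was clear of everything. The arm never went near the smaller box.
- **One disagreement:** My first angle readings were about 0.075 rad low because I had taken the wrong edge of the lid. With that offset added they match the stated rest angle of about 1.45, but I did not check the offset from a second view.

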